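Release the palette drawer of a make-up case with its two-key interlock

TASK

Open the palette drawer of the aluminium make-up case by its release keys: press its two round keys down together, one fingertip on each, hold both fully down until the sprung drawer has come all the way out by itself, then let both keys up and move clear. Do not press one round key alone, do not press the square lamp keys, and do not touch or pull the drawer. Pick nothing up, and leave the jars and the other things on and around the case where they stand.

Things in the scene. Friction and masses are not known exactly. Their poses are not given: they have to be found in the camera images.
- case: aluminium make-up case fixed on the table, 180 mm (x) by 290 mm (y) by 75 mm high (the flat top with the keys). Origin: centre of its underside; its -x side is the drawer front (faces roughly to the robot), y runs along the rows of keys, z up. The drawer needs 70 mm free in front
- key_left_top (a point): left (+y) black round push key (cap 28 mm diameter, its flat top 20 mm above the case top; a fixed 40 mm ring 6 mm high round its foot). This point is the centre of the cap's top and moves with it. The two round keys stand 60 mm apart, centre to centre, along the case's y axis
- key_right_top (a point): right (-y) black round push key (cap 28 mm diameter, its flat top 20 mm above the case top; a fixed 40 mm ring 6 mm high round its foot). This point is the centre of the cap's top and moves with it. The two round keys stand 60 mm apart, centre to centre, along the case's y axis
- key_left (a joint): how far the left round key is pressed, m: 0 up, 0.008 fully down. Sprung: about 1.2 N to start, 4 N fully down (8 N for both). It frees its drawer catch from about 0.005 down
- key_right (a joint): how far the right round key is pressed, m: 0 up, 0.008 fully down. Sprung: about 1.2 N to start, 4 N fully down (8 N for both). It frees its drawer catch from about 0.005 down
- lamp_left_top (a point): left black square lamp key (20 x 20 mm, top 12 mm above the case top), in the row 75 mm nearer the drawer front than the round keys; centre of its top. Not to be pressed
- lamp_right_top (a point): right black square lamp key (20 x 20 mm, top 12 mm above the case top), in the row 75 mm nearer the drawer front than the round keys; centre of its top. Not to be pressed
- lamp_left (a joint): left square key pressed, m: 0 up, 0.005 down
- lamp_right (a joint): right square key pressed, m: 0 up, 0.005 down
- drawer (a joint): how far the palette drawer is out, m: 0 shut, 0.070 fully out. A damped spring drives it out in about 2 s, only while both round keys are down; if either comes up its catch stops the drawer at the next tooth. It stays out once out
- drawer_front (a point): middle of the drawer's black front face (278 x 50 mm, a steel ledge along it, six powder pans behind it inside); moves with the drawer along the case's -x. Not to be touched
- jar_a: small round cosmetic jar with black lid, 40 mm diameter, 34 mm high, standing on the case top near its left (+y) end. Origin: centre of its underside. Bystander
- jar_b: the same kind of jar (40 mm diameter, 34 mm high) on the case top near its right (-y) end. Origin: centre of its underside. Bystander
- spray: slim spray bottle, 40 mm diameter, 119 mm high, on the table left of the case. Origin: centre of its underside. Bystander
- tub: powder tub, 68 mm diameter, 40 mm high, on the table left of the case. Origin: centre of its underside. Bystander
- tub_lid: black lid of the tub lying on the table right of the case, 72 mm diameter, 14 mm high. Origin: centre of its underside. Bystander
- compact: closed brown powder compact, 75 x 60 x 15 mm, on the table right of the case. Origin: centre of its underside. Bystander
- brush: make-up brush with a wooden handle lying on the table behind the case, about 180 mm long and 12 mm high, long axis its x. Origin: about mid-length on its underside. Bystander
- brush_cup: white cup holding brushes, 64 mm diameter, about 175 mm high in all, on the table behind the case. Origin: centre of its underside. Bystander

How it is judged:
By the outcome, as a careful person would: the job done as asked, in the order asked, and still so for the second after the job is handed in, with the robot touching nothing.
It also fails if it takes over 35 s, if anything falls off the work surface, if the arm or the gripper's body presses on something with over 40 N, if the wrist force passes 120 N, or if a joint passes its speed limit or range.

ROBOT

A 7-joint arm with a two-finger parallel gripper is mounted at the origin on the work surface. World frame = base frame: x ahead of the robot, y to its left, z up, the work surface at z = 0. Lengths are in m, angles in rad, forces in N, time in s.
With the tool pointing down it reaches from about 0.425 to 0.925 m from the base axis. Payload 6.8 kg.
Tool frame: the origin (TCP) lies at the very end of the fingers, on their centre line; the grasp point (between the pads) lies 19 mm behind it; z points along the fingers, y is the direction in which the jaws open and shut (so a half turn about z gives the same grasp; the last joint's range is limited). The gripper opens to 85 mm and grips with 20 to 120 N. Pads are 22 mm wide; open, the fingers measure 114 mm over their backs; the gripper's body (76 mm by 85 mm) begins 54 mm behind the grasp point. The pads swing forward as they close: fully open they stand 13 mm farther back than shut.
Start: joints at [1.01, 0.477, 0.022, 1.555, -0.011, 1.109, -0.083], TCP at [0.295, -0.607, 0.231] pointing down, gripper open.
Joint ranges: [-2.96, 2.96], [-0.34, 2.1], [-1.41, 1.46], [0.24, 2.44], [-1.37, 4.51], [0.17, 1.92], [-2.96, 2.96]. Speed limits (rad/s): [2.39, 2.39, 3.14, 3.14, 3.14, 3.14, 3.14].

INTERFACE

Orientations are given as a unit quaternion [w, x, y, z].
In Python, from station import bot gives the robot as it stands.
- The arm moves only by the tool move_arm, never from a script. Its argument "commands" is text: rows parted by semicolons, each of 7 numbers parted by spaces: the opening, from 0 (shut) to 1 (fully open), then the shift along the tool's x, y, z in cm, then the turn, a rotation vector about the tool's x, y, z in degrees. In form: gripper tx ty tz rx ry rz; .... A call has 1 to 12 rows; each row shifts and turns the commanded pose from where the row before left it, along the tool's axes as they then stand; what a row does not reach is not made up. A row lasts 1/12 s, in which the tool goes at most 41.7 mm and 7.16 degrees, less where a joint would pass 70% of its speed; a pose out of reach is approached as far as the arm can. A call with a gripper value outside its range is refused whole. The fingers move at their own pace and stop on an object; "force" is the grip in N (left out, the last holds). Time passes only in rows, so rows that do not move let the fingers close. It gives the time, the measured TCP pose, the force and the opening at its end, in the units of the state.
- bot.get_obs(): the state, without advancing time (a new reading comes with each control period).
- bot.read_camera(name): name is "side" or "top"; returns a dict with "img" (384x512x3 uint8, red, green, blue), "K" (3x3 intrinsics, pixels), "rvec" (rotation vector, rad) and "tvec" (3), from world to camera coordinates, as OpenCV has them. Camera axes: x right, y down, z forward; pixel columns grow to the right and rows downward; lengths in m; the calibration is good to about 2 mm. A picture is of the moment at which its call begins. There is no depth.
- bot.hand_in(): hands the job in, once; it reports no verdict.
The state is a dict: "t": time; "q": joint angles; "joint_vel": joint speeds; "joint_torque": joint torques, N m; "eef_pos": TCP position; "tool_rot": TCP orientation; "contact_force": force on the tool from outside, world axes, zero at the start; "torque": the same for the moment, N m; "gripper_width": opening from 0.0 (shut) to 1.0 (fully open).
Only numpy, scipy, OpenCV 4.12 (cv2) and the standard library are available. Lean on these libraries where they do the work, as an engineer would, in place of code of your own. Each camera call takes 0.05 s, during which the arm holds its last target. There are 200 camera calls.

## Working session

There is one attempt and no reset: what is moved stays moved. The work goes in short steps, Python scripts to look and compute and a tool call to move; the robot and the scene stay as the last step left them, time stands still between calls to the robot, and variables do not carry over. Pictures are saved under pics/ and viewed, about 8 in all and at most 12, crops included, and the job is handed in when it is done.

Besides the shell and the picture viewer there is one more tool, called after "Call:" by a JSON object that holds its "name" and its "arguments", one argument or row to a line. move_arm: Moves the arm, as the interface text tells. Its arguments: {"type":"object","properties":{"commands":{"type":"string"},"force":{"type":"number"}},"required":["commands"]}

```bash
mkdir -p pics; cat > h.py <<'E'
import numpy as np, cv2
from station import bot
def cam(n):
    c=bot.read_camera(n); R=cv2.Rodrigues(np.array(c['rvec'],float))[0]; return c,np.array(c['K'],float),R,np.array(c['tvec'],float).ravel()
def ray(K,R,t,uv,z):
    d=R.T@np.linalg.solve(K,[uv[0],uv[1],1]); o=-R.T@t; return o+d*(z-o[2])/d[2]
def proj(K,R,t,p): 
    q=K@(R@np.array(p,float)+t); return q[:2]/q[2]
E
python3 - <<'E'
from h import *
for n in('top','side'):
    c,K,R,t=cam(n); print(n,-R.T@t,R[2],K[0,0]); cv2.imwrite(f'pics/{n}0.png',cv2.resize(c['img'][:,:,::-1],(800,600),interpolation=cv2.INTER_CUBIC))
o=bot.get_obs(); print(o['t'],o['eef_pos'],o['tool_rot'],o['gripper_width'],o['contact_force'])
E
```

```text
top [0.48674044 0.08213792 1.12412033] [ 0.10448242 -0.02224083 -0.99427801] 442.84301837304355
side [-0.03804586  0.78573559  0.78684477] [ 0.53818568 -0.59813124 -0.59379726] 403.4566316047626
0.1 [ 0.29502974 -0.60649908  0.23040797] [-8.10134227e-04  9.74479006e-01  2.24477048e-01 -2.57299076e-04] 1.0000013632422577 [-0.49757332 -0.25337528 -0.00080738]
```

View pics/top0.png

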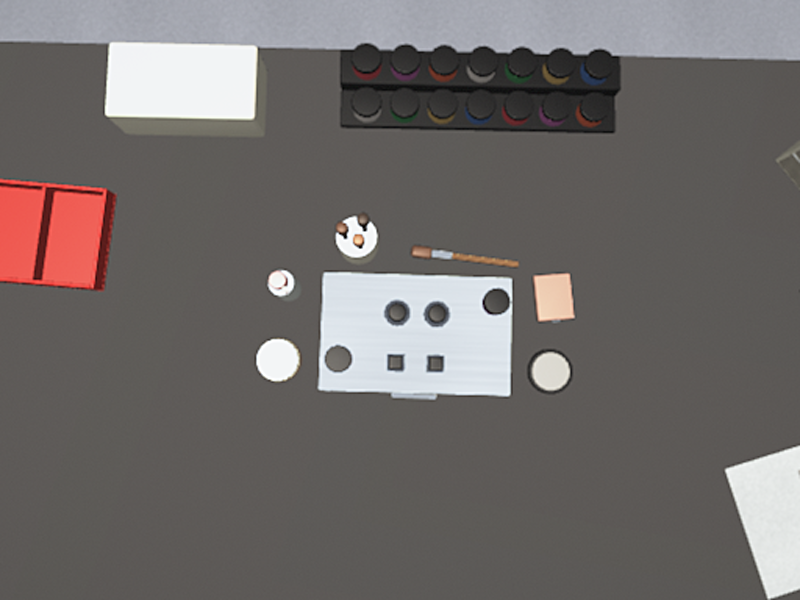

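View pics/side0.png

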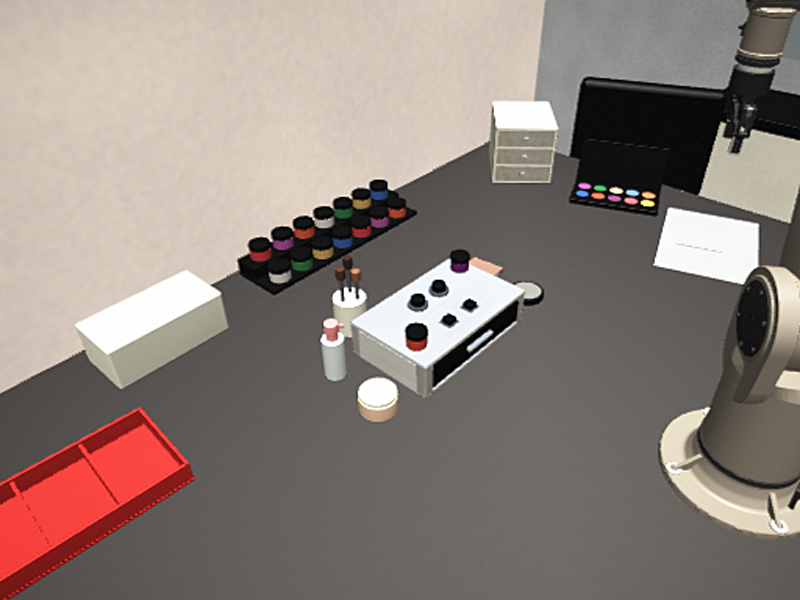

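The top view shows the case at about (320-512, 272-396), the round keys at (397,312) and (437,313), the lamp keys at (396,362) and (435,363), and jars at (338,358) and (496,301). The side view shows the drawer shut and the space in front free.

```bash
python3 - <<'E'
from h import *
for n,(u0,v0,u1,v1) in dict(top=(200,170,335,260),side=(220,155,345,255)).items():
    c,K,R,t=cam(n); im=c['img'][:,:,::-1]
    cv2.imwrite(f'pics/{n}1.png',cv2.resize(im[v0:v1,u0:u1],None,fx=5.9,fy=5.9,interpolation=cv2.INTER_CUBIC))
    if n=='top':
        f=512/800
        for uv,z in [((397,312),.095),((437,313),.095),((396,362),.087),((435,363),.087),((338,358),.109),((496,301),.109),((323,272),.075),((512,278),.075),((510,396),.075),((319,390),.075)]:
            print(uv,ray(K,R,t,(uv[0]*f,uv[1]*f),z).round(4))
E
```

```text
(397, 312) [0.5742 0.0797 0.095 ]
(437, 313) [0.5736 0.02   0.095 ]
(396, 362) [0.5    0.0801 0.087 ]
(435, 363) [0.4993 0.0218 0.087 ]
(338, 358) [0.5044 0.1648 0.109 ]
(496, 301) [ 0.5916 -0.0664  0.109 ]
(323, 272) [0.6354 0.1936 0.075 ]
(512, 278) [ 0.631 -0.096  0.075]
(510, 396) [ 0.4514 -0.0926  0.075 ]
(319, 390) [0.4568 0.1948 0.075 ]
```

View pics/top1.png

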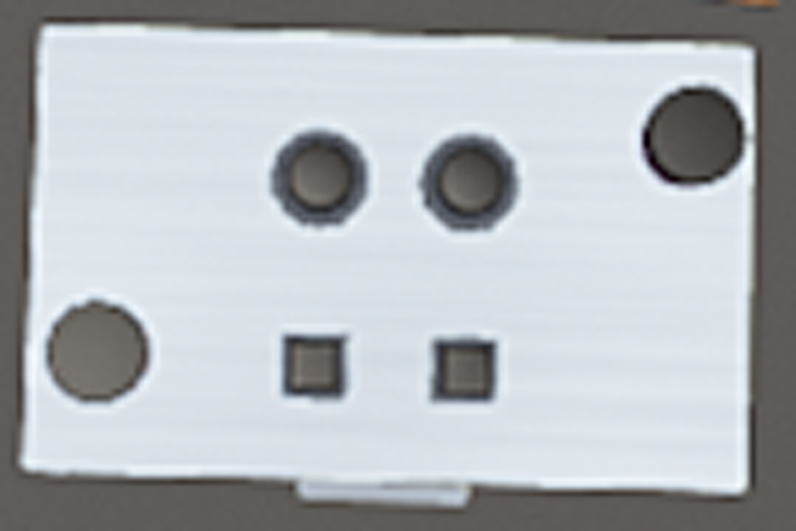

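View pics/side1.png

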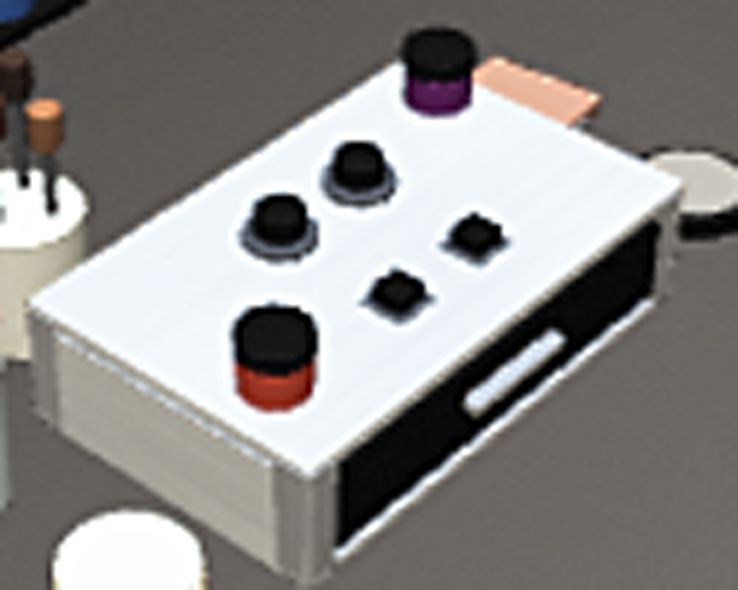

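```bash
python3 - <<'E'
from h import *
c,K,R,t=cam('top'); P=[]
for uv in[(321,178),(470,182)]: P.append(ray(K,R,t,(200+uv[0]/5.9-.4,170+uv[1]/5.9-.4),.095))
c,K,R,t=cam('side'); Q=[]
for uv in[(282,213),(361,157)]: Q.append(ray(K,R,t,(220+uv[0]/5.9-.4,155+uv[1]/5.9-.4),.095))
print(P,sum(P)/2,'\n',Q,sum(Q)/2)
E
```

```text
[array([0.57397337, 0.07991372, 0.095     ]), array([0.57328878, 0.0209624 , 0.095     ])] [0.57363107 0.05043806 0.095     ] 
 [array([0.57029802, 0.08122671, 0.095     ]), array([0.5710953 , 0.01953569, 0.095     ])] [0.57069666 0.0503812  0.095     ]
```

Call:
{"name": "move_arm", "arguments": {
  "commands": "0.54 0 0 0 0 0 6.7;0.54 0 0 0 0 0 6.7;0.54 0 0 0 0 0 6.7;0.54 0 0 0 0 0 6.7;0.54 1.35 -3.3 0 0 0 0;0.54 1.35 -3.3 0 0 0 0;0.54 1.35 -3.3 0 0 0 0;0.54 1.35 -3.3 0 0 0 0;0.54 1.35 -3.3 0 0 0 0;0.54 1.35 -3.3 0 0 0 0;0.54 1.35 -3.3 0 0 0 0;0.54 1.35 -3.3 0 0 0 0"
}}

```text
t: 1.3
eef_pos: [0.4077, -0.343, 0.2315]
tool_rot: [0.0, 1.0, -0.008, 0.0]
contact_force: [0.5, -0.3, 0.3]
gripper_width: 0.538
```

Call:
{"name": "move_arm", "arguments": {
  "commands": "0.54 1.32 -3.3 0 0 0 0;0.54 1.32 -3.3 0 0 0 0;0.54 1.32 -3.3 0 0 0 0;0.54 1.32 -3.3 0 0 0 0;0.54 1.32 -3.3 0 0 0 0;0.54 1.32 -3.3 0 0 0 0;0.54 1.32 -3.3 0 0 0 0;0.54 1.32 -3.3 0 0 0 0;0.54 1.32 -3.3 0 0 0 0;0.54 1.32 -3.3 0 0 0 0;0.54 1.32 -3.3 0 0 0 0;0.54 1.32 -3.3 0 0 0 0"
}}

```text
t: 2.3
eef_pos: [0.572, 0.0506, 0.2315]
tool_rot: [0.0, 1.0, -0.008, 0.0]
contact_force: [0.6, 0.0, 1.0]
gripper_width: 0.543
```

Call:
{"name": "move_arm", "arguments": {
  "commands": "0.54 0 0 2 0 0 0;0.54 0 0 3 0 0 0;0.54 0 0 3 0 0 0;0.54 0 0 2 0 0 0;0.54 0 0 1 0 0 0;0.54 0 0 0 0 0 0;0.54 0 0 0 0 0 0"
}}

```text
t: 2.88
eef_pos: [0.5719, 0.049, 0.1217]
tool_rot: [-0.0, 1.0, -0.008, 0.0]
contact_force: [-0.6, 0.9, -0.1]
gripper_width: 0.538
```

```bash
python3 - <<'E'
from h import *
o=bot.get_obs(); p=np.array(o['eef_pos']); print(p,o['tool_rot'],o['contact_force'],o['gripper_width'])
c,K,R,t=cam('side'); im=c['img'][:,:,::-1]
u0,v0,s=210,115,6
cv2.imwrite('pics/side2.png',cv2.resize(im[v0:v0+100,u0:u0+130],None,fx=s,fy=s,interpolation=cv2.INTER_CUBIC))
f=lambda q:((proj(K,R,t,q)-[u0,v0]+.4)*s).round(0)
for dy in(-.03,.03):
  for dz in (0,-.005,.006): print(dy,dz,f(p+[0,dy,dz]))
for y in(.0204,.0804): print('key',f([.5725,y,.095]))
E
```

```text
[0.57190286 0.04898158 0.12171213] [-3.79327002e-05  9.99971639e-01 -7.53087263e-03  7.99988657e-05] [-0.58501558  0.89787134 -0.12322344] 0.5376026449897999
-0.03 0 [428. 354.]
-0.03 -0.005 [427. 362.]
-0.03 0.006 [428. 344.]
0.03 0 [347. 408.]
0.03 -0.005 [347. 416.]
0.03 0.006 [347. 398.]
key [424. 399.]
key [344. 454.]
```

View pics/side2.png

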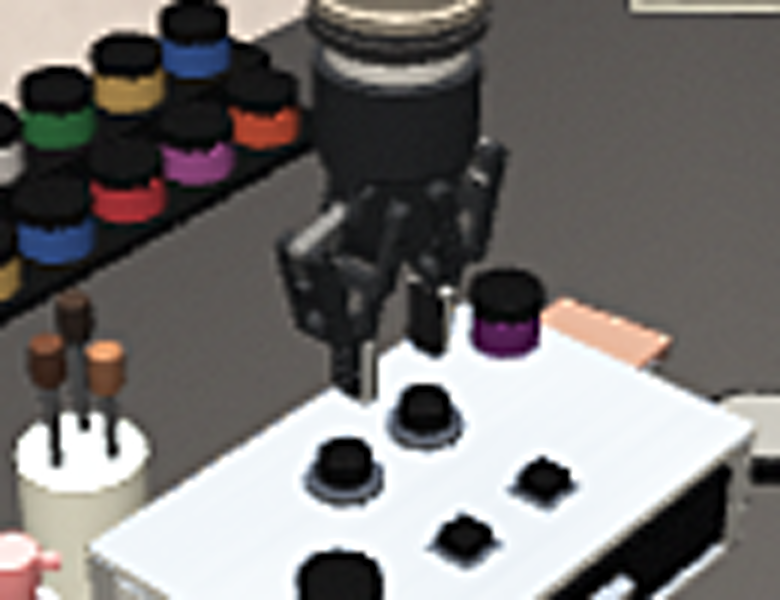

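The side crop shows both fingertips, at (353,393) and (430,348), directly over the round keys at (345,455) and (425,400). Their spacing looks slightly under 60 mm. I'll widen a little, shift 1 mm and descend.

Call:
{"name": "move_arm", "arguments": {
  "commands": "0.57 0 -0.1 1 0 0 0;0.57 0.05 0 0.9 0 0 0;0.57 0 0 0.4 0 0 0;0.57 0 0 0 0 0 0;0.57 0 0 0 0 0 0"
}}

```text
t: 3.35
eef_pos: [0.5719, 0.0499, 0.098]
tool_rot: [0.0, 1.0, -0.007, -0.0]
contact_force: [-0.6, -0.2, 0.3]
gripper_width: 0.574
```

```bash
python3 - <<'E'
from h import *
o=bot.get_obs(); print(o['eef_pos'],o['contact_force'],o['torque'],o['gripper_width'])
ims=[]
for n,(u0,v0) in dict(side=(225,135),top=(220,160)).items():
    c,K,R,t=cam(n); ims.append(cv2.resize(c['img'][v0:v0+70,u0:u0+60,::-1],None,fx=6.5,fy=6.5,interpolation=cv2.INTER_CUBIC))
cv2.imwrite('pics/m3.png',np.hstack(ims))
E
```

```text
[0.5718594  0.04993349 0.09800208] [-0.58129877 -0.23632566  0.25514867] [ 0.04412923 -0.03021875  0.03432365] 0.5744231330356145
```

View pics/m3.png

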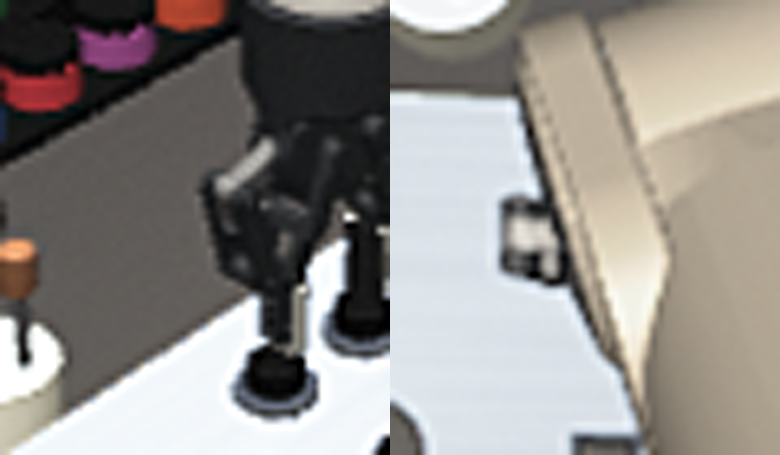

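Left side view: the fingertip (bottom about (284,350)) is just above the centre of its cap (277,360), and the right one is the same. Now I'll press in steps, watching the force.

Call:
{"name": "move_arm", "arguments": {
  "commands": "0.6 0 0 0.3 0 0 0;0.6 0 0 0.3 0 0 0;0.6 0 0 0.3 0 0 0;0.6 0 0 0.3 0 0 0;0.6 0 0 0.2 0 0 0;0.6 0 0 0 0 0 0"
}}

```text
t: 3.95
eef_pos: [0.5724, 0.05, 0.0845]
tool_rot: [0.0, 1.0, -0.007, 0.0]
contact_force: [-1.3, -0.8, 6.2]
gripper_width: 0.6
```

Call:
{"name": "move_arm", "arguments": {
  "commands": "0.6 0 0 0.25 0 0 0;0.6 0 0 0.15 0 0 0;0.6 0 0 0 0 0 0;0.6 0 0 0 0 0 0"
}}

```text
t: 4.28
eef_pos: [0.5725, 0.05, 0.0836]
tool_rot: [0.0, 1.0, -0.008, 0.001]
contact_force: [-10.8, -2.1, 31.1]
gripper_width: 0.602
```

```bash
python3 - <<'E'
from h import *
o=bot.get_obs(); print(o['eef_pos'],o['contact_force'],o['torque'])
c,K,R,t=cam('side'); cv2.imwrite('pics/s4.png',cv2.resize(c['img'][150:270,215:365,::-1],None,fx=5,fy=5,interpolation=cv2.INTER_CUBIC))
E
```

```text
[0.57250107 0.04998975 0.08355031] [-10.82416509  -2.05033196  31.05869235] [-0.32701492  2.34164161 -0.00738384]
```

View pics/s4.png

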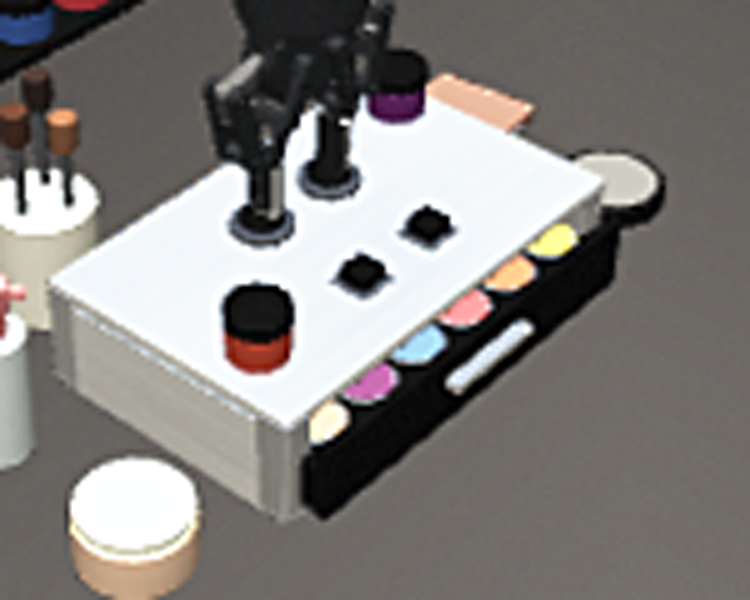

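The drawer is already part-way out (pans visible) and both keys have bottomed at 31 N. I'll ease the force slightly and keep holding.

Call:
{"name": "move_arm", "arguments": {
  "commands": "0.6 0 0 -0.1 0 0 0;0.6 0 0 0 0 0 0;0.6 0 0 0 0 0 0;0.6 0 0 0 0 0 0;0.6 0 0 0 0 0 0;0.6 0 0 0 0 0 0;0.6 0 0 0 0 0 0;0.6 0 0 0 0 0 0;0.6 0 0 0 0 0 0;0.6 0 0 0 0 0 0;0.6 0 0 0 0 0 0;0.6 0 0 0 0 0 0"
}}

```text
t: 5.33
eef_pos: [0.5725, 0.0499, 0.0836]
tool_rot: [0.0, 1.0, -0.008, 0.001]
contact_force: [-8.0, -1.2, 22.8]
gripper_width: 0.599
```

Call:
{"name": "move_arm", "arguments": {
  "commands": "0.6 0 0 0 0 0 0;0.6 0 0 0 0 0 0;0.6 0 0 0 0 0 0;0.6 0 0 0 0 0 0;0.6 0 0 0 0 0 0;0.6 0 0 0 0 0 0;0.6 0 0 0 0 0 0;0.6 0 0 0 0 0 0;0.6 0 0 0 0 0 0;0.6 0 0 0 0 0 0;0.6 0 0 0 0 0 0;0.6 0 0 0 0 0 0"
}}

```text
t: 6.33
eef_pos: [0.5724, 0.05, 0.0836]
tool_rot: [0.0, 1.0, -0.008, 0.0]
contact_force: [-6.8, -1.3, 23.3]
gripper_width: 0.599
```

Call:
{"name": "move_arm", "arguments": {
  "commands": "0.6 0 0 0 0 0 0;0.6 0 0 0 0 0 0;0.6 0 0 0 0 0 0;0.6 0 0 0 0 0 0;0.6 0 0 0 0 0 0;0.6 0 0 0 0 0 0;0.6 0 0 0 0 0 0;0.6 0 0 0 0 0 0;0.6 0 0 0 0 0 0;0.6 0 0 0 0 0 0;0.6 0 0 0 0 0 0;0.6 0 0 0 0 0 0"
}}

```text
t: 7.33
eef_pos: [0.5724, 0.05, 0.0836]
tool_rot: [0.0, 1.0, -0.008, 0.001]
contact_force: [-7.9, -1.6, 22.8]
gripper_width: 0.601
```

```bash
python3 - <<'E'
from h import *
c,K,R,t=cam('side'); cv2.imwrite('pics/s5.png',cv2.resize(c['img'][150:270,215:365,::-1],None,fx=5,fy=5,interpolation=cv2.INTER_CUBIC))
# expected outermost upper-left front edge line at 70 mm out
ex=np.array([1,-.016,0]);ey=np.array([.016,1,0]);
key=np.array([.5725,.0504,0])
cen=key-ex*0.030 # approx case centre in x
for d in(.04,.055,.07):
    print(d,[((proj(K,R,t,key-ex*(.120+d)+ey*s*.139+[0,0,z])-[215,150]+.4)*5).round() for s in(1,-1) for z in (.008,.058)])
E
```

```text
0.04 [array([350., 549.]), array([353., 480.]), array([643., 299.]), array([653., 234.])]
0.055 [array([372., 563.]), array([375., 494.]), array([665., 309.]), array([675., 244.])]
0.07 [array([395., 577.]), array([399., 508.]), array([686., 320.]), array([697., 254.])]
```

View pics/s5.png

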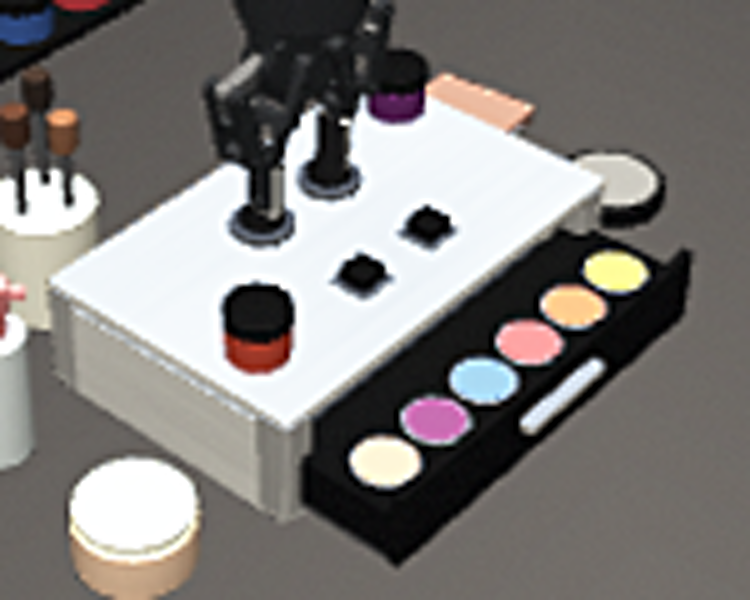

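The drawer is at its full travel: the front's corners at (398,565) and (692,252) match the 70 mm projection. I'll let both keys up straight and move clear.

Call:
{"name": "move_arm", "arguments": {
  "commands": "0.6 0 0 -0.4 0 0 0;0.6 0 0 -0.6 0 0 0;0.6 0 0 -1 0 0 0;0.6 0 0 -2 0 0 0;0.6 0 0 -3 0 0 0;0.6 0 0 -3 0 0 0;0.6 0 0 -3 0 0 0;0.6 0 0 -2 0 0 0;0.6 0 0 -1 0 0 0;0.6 0 0 0 0 0 0;0.6 0 0 0 0 0 0;0.6 0 0 0 0 0 0"
}}

```text
t: 8.38
eef_pos: [0.571, 0.0497, 0.2395]
tool_rot: [0.0, 1.0, -0.007, -0.001]
contact_force: [-0.3, -0.7, -0.3]
gripper_width: 0.601
```

```bash
python3 - <<'E'
from h import *
o=bot.get_obs(); print(o['t'],o['eef_pos'],o['contact_force'],abs(np.array(o['joint_vel'])).max())
c,K,R,t=cam('side'); cv2.imwrite('pics/s6.png',cv2.resize(c['img'][130:270,205:365,::-1],None,fx=4.2,fy=4.2,interpolation=cv2.INTER_CUBIC))
E
```

```text
8.3833 [0.5710089  0.04970097 0.23949393] [-0.25124362 -0.7201472  -0.33533808] 0.009419219833645617
```

View pics/s6.png

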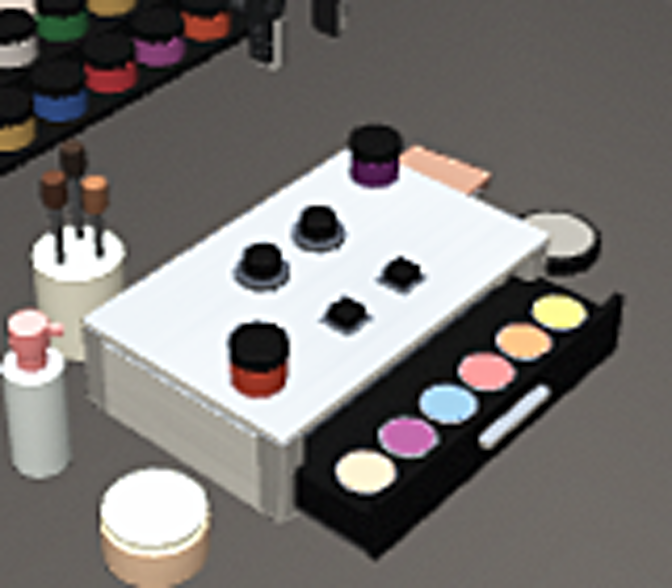

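Both round keys are up again at (263,260) and (319,222), and the drawer is fully out. The other things are in place and the gripper is clear.

```bash
python3 -c "
from station import bot
print(bot.hand_in())"
```

```text
the job is handed in; nothing more can be done
None
```

The palette drawer is open and the job is handed in. I pressed both round keys down together, one fingertip on each, and held them for about 3 s. I then let both up together and raised the gripper about 15 cm clear, finishing at about 8.4 s.

- **Drawer:** in the side picture its front corners match where they should be at 70 mm out, to within about 2–3 image pixels.
- **Keys:** both round keys are up again. The lamp keys look unpressed.
- **Other things:** the jars and everything else visible in the side view stand where they did. The loose brush behind the case was not in the last crop, but the arm did not go near it.
- **Force:** the highest reading I saw was about 33 N in total at the wrist, on the fingertips, when the keys bottomed. I eased it to about 24 N for the rest of the hold. It read near zero once the gripper was clear.
- **Disagreement:** the two cameras differed by about 3 mm on the keys' x position, so I used the mean. That is well within the 28 mm caps.

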